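# Slide the rolling board home under the slab roller

## Robot

A 6-joint arm with a two-finger parallel gripper is mounted at the origin on the work surface. World frame = base frame: x ahead of the robot, y to its left, z up, the work surface at z = 0. Lengths are in m, angles in rad, forces in N, time in s.
With the tool pointing down it reaches from about 0.4 to 0.825 m from the base axis. Payload 7 kg.
Tool frame: the origin (TCP) lies on the centre line of the jaws, within the pads' length; the fingertips stand tip_reach ahead of it and the grasp point (between the pads) is the TCP (tip_reach is the distance from the TCP to the fingertips, in m); z points along the fingers, y is the line along which they close (so a half turn about z gives the same grasp; the last joint's range is limited). The gripper opens to 88 mm and grips with 3 to 60 N. Pads are 19 mm wide; open, the fingers measure 130 mm over their backs; the gripper's body (78 mm by 193 mm) begins 47 mm behind the grasp point.
Start: joints at [-1.052, 0.359, 0.012, 0, -1.224, -0.288], TCP at [0.154, -0.657, 0.246] pointing down, gripper open.
Joint ranges: [-3.07, 3.07], [-1.43, 2.12], [-1.02, 1.25], [-3.03, 1.67], [-3.05, -0], [-3.03, 3.03]. Speed limits (rad/s): [2.39, 2.39, 3.01, 3.14, 3.14, 3.14].

## Interface

Orientations are given as [roll, pitch, yaw] about the fixed x, y, z axes, in that order (R = Rz(yaw) Ry(pitch) Rx(roll)).
In Python, from station import get_state, grab_frame, calibration, job_done, find_in, mark_of, tip_reach gives the robot as it stands.
- The arm moves only by the shell command python3 -m handwheel 'ROWS' [OPENING] [FORCE]. ROWS is JSON, a list of rows, each an object with "delta_pos": the shift along the world's x, y, z in units of 30 mm (1.0 is 30 mm), a list of three; "dr": the turn, a rotation vector about the world's x, y, z in degrees, a list of three. In form: [{"delta_pos": [tx, ty, tz], "dr": [rx, ry, rz]}, ...]. A call has 1 to 10 rows; each row shifts and turns the commanded pose from where the row before left it; what a row does not reach is not made up. A row lasts 1/10 s, in which the tool goes at most 50 mm and 8.59 degrees, less where a joint would pass 70% of its speed; a pose out of reach is approached as far as the arm can. A call is refused whole if a number of a shift passes 1 or a number of a turn 8.59, either way. A call with a gripper value outside its range is refused whole. OPENING is the closure, from -1 (fully open) to 1 (shut), set as the call begins (- or left out, the last holds). The fingers move at their own pace and stop on an object; FORCE is the grip in N (left out, the last holds). Time passes only in rows, so rows that do not move let the fingers close. It gives the time, the measured TCP pose, the force, the opening and the grip force at its end, in the units of the state.
- get_state(): the state, without advancing time (a new reading comes with each control period).
- grab_frame(name): name is "scene" or "top" or "wrist"; returns the picture (384x512x3 uint8, red, green, blue); there is no depth.
- calibration(name): a dict with "fx", "fy", "cx", "cy" (pixels), "extrinsics" (4x4, takes a point from world to camera coordinates). Camera axes: x right, y down, z forward; pixel columns grow to the right and rows downward; lengths in m; the calibration is good to about 2 mm. A picture is of the moment at which its call begins: read the wrist's pose just before it. calibration takes no time and is no camera call; for the wrist camera it gives the pose at the moment of the call.
- job_done(): hands the job in; it is judged then, once.
Trained networks look in the newest picture that a camera, given by its name, has taken for a name from the list of things; names that differ only in an ending like _2 or _b are one class to them, and where a whole thing is asked for, a point or a joint stands for the part that bears it (a point fixed in the world has none). Each returns a list of dicts, best first, with "conf" (0 to 1); they miss things now and then, are a little off and sometimes report something else, mostly with a low value. They report only what shows in the picture. A call takes as long as a camera call. They do not tell look-alikes from the thing itself.
- find_in(camera, query): "location" ([column, row] in pixels, amid what is visible of it).
- mark_of(camera, query): "location" ([column, row] in pixels: a listed point, or the origin of a listed thing).
The state is a dict: "t": time; "q": joint angles; "qd": joint speeds; "joint_efforts": joint torques, N m; "eef_pos": TCP position; "ee_rot": TCP orientation; "force": force on the tool from outside, world axes, zero at the start; "moment": the same for the moment, N m; "width": finger opening in m; "gripper_force": force on a finger pad.
Only numpy, scipy, OpenCV 4.12 (cv2) and the standard library are available. Lean on these libraries where they do the work, as an engineer would, in place of code of your own. Each camera call takes 0.05 s, during which the arm holds its last target. There are 200 camera calls.

## Task

Set the bench slab roller up for 6 mm slabs: square up the plywood rolling board that lies on its infeed bed and push it flat along the bed between the two guide strips, in under the guard and the roller, until it is fully home with its front edge up against the stop bar. Let go of it there and leave the other things on the bench where they are.

Things in the scene. Friction and masses are not known exactly. Their poses are not given: they have to be found in the camera images.
- slab_roller: Bench slab roller, fixed, grey painted metal. Origin on the table straight below the roller's middle; +x = feed direction (from the free infeed end of the bed towards the stop bar), z up; mm below are in this frame. Flat grey bed: top at z = 25, x = -290 to 120, y = -180 to 180. Gear case and crank on the +y side: y = 165 to 310, x = -50 to 145, up to z = 215.
- roller_mid (a point): Middle of the steel roller's axis (x = 0, y = 0, z = 91). Roller 70 mm in diameter, axis along y, 31 mm clear above the bed. Side frames stand at |y| = 145 to 165, x = -70 to 70, with a tie bar across the top (x = -25 to 25, z = 152 to 166).
- guide_mouth (a point): Middle between the near ends of the straight guide strips (x = -50, y = 0, z = 25). Two aluminium strips, 14 mm high, on the bed, inner faces at y = -91 and +91, x = -50 to 83; their mouths flare out at 0.5 rad back to about x = -80. At their far end, beyond the roller, the aluminium stop bar lies across the bed: near face at x = 83, 210 mm long, 16 mm high.
- guard_lip (a point): Foremost point, in the middle, of the lower lip of the sheet-steel nip guard in front of the roller (x = -65, y = 0, z = 70, that is 45 above the bed). The guard spans between the side frames and rises from the lip, leaning over the roller, to x = -14, z = 150. The rear edge of a board that is home lies 8 mm further in than the lip, so the tool must lean to reach it.
- rolling_board: Loose plywood board, 140 mm long (x, feed direction), 170 wide (y), 25 thick, 0.3 to 0.6 kg. Origin at the centre of its underside; x points to its front edge, z up. Starts flat on the infeed bed, up to 22 mm off the middle line and 0.2 rad out of square. Home: origin at x = 13, y = 0 (6 mm play either side), z = 25 in the slab roller's frame.
- board_lead (a point): The middle of the board's front edge (the edge that goes in first), at half thickness.
- board_trail (a point): The middle of the board's rear edge (the one to push on), at half thickness.
- plaster_bat: Bystander: a round plaster bat, 190 mm diameter, 28 mm thick, on the table left of the machine. Origin at the centre of its underside.
- rolling_pin: Bystander: a wooden rolling pin, 56 mm diameter, 400 mm long along its x with the handles, lying on the table right of the machine. Origin under its middle, on the table.
- water_pot: Bystander: an open terracotta pot, 96 mm across, 110 mm high, on the table left of the machine, beyond the plaster bat. Origin at the centre of its underside.
There are look-alikes about, which are no part of the job. There is more than one size of the rolling_board; the one meant has the size given above.

How it is judged:
By the outcome, as a careful person would: the job done as asked, in the order asked, and still so for the second after the job is handed in, with the robot touching nothing.
It also fails if it takes over 58 s, if anything falls off the work surface, if the arm or the gripper's body presses on something with over 40 N, if the wrist force passes 120 N, or if a joint passes its speed limit or range.

## Working session

There is one attempt and no reset: what is moved stays moved. The work goes in short steps, Python scripts to look and compute and a shell command to move; the robot and the scene stay as the last step left them, time stands still between calls to the robot, and variables do not carry over. Pictures are saved under pics/ and viewed, at most 10 in all, crops included, and the job is handed in when it is done.

```bash
mkdir -p pics; cat > h.py <<'E'
import numpy as np, cv2
from station import *
def unproj(cam,px,z):
    c=calibration(cam);E=np.array(c["extrinsics"]);R,t=E[:3,:3],E[:3,3]
    d=R.T@np.array([(px[0]-c["cx"])/c["fx"],(px[1]-c["cy"])/c["fy"],1]);o=-R.T@t
    return o+d*(z-o[2])/d[2]
def proj(cam,p):
    c=calibration(cam);E=np.array(c["extrinsics"]);q=E[:3,:3]@np.array(p)+E[:3,3]
    return np.array([c["fx"]*q[0]/q[2]+c["cx"],c["fy"]*q[1]/q[2]+c["cy"]])
def save(cam,name):
    im=grab_frame(cam);cv2.imwrite(f"pics/{name}.png",im[:,:,::-1]);return im
E
python3 - <<'E'
from h import *
np.set_printoptions(precision=4,suppress=True)
print(get_state(),tip_reach)
ims=[save(c,c+"0") for c in("scene","top")]
cv2.imwrite("pics/both0.png",cv2.resize(np.hstack(ims),(800,300),interpolation=3)[:,:,::-1])
Z=dict(slab_roller=0,roller_mid=.091,guide_mouth=.025,guard_lip=.07,rolling_board=.025,board_lead=.0375,board_trail=.0375,plaster_bat=0,rolling_pin=0,water_pot=0)
for c in("scene","top"):
  for q,z in Z.items():
    for m in mark_of(c,q)[:4]:
      print(c,q,round(m["conf"],2),np.round(m["location"],1),unproj(c,m["location"],z)[:2])
E
```

```text
{'t': 0.0, 'q': array([-1.0519,  0.3594,  0.011 , -0.0004, -1.2241, -0.2881]), 'qd': array([-0.0003,  0.0003, -0.0007,  0.0005,  0.0004, -0.0004]), 'joint_efforts': array([  0.0008, -58.2727,  29.3059,   6.9974,   0.0069,  -0.0001]), 'eef_pos': array([ 0.1543, -0.6566,  0.2446]), 'ee_rot': array([ 3.1399, -0.0001, -2.9109]), 'force': array([-0.1912,  0.3326,  0.5431]), 'moment': array([-0.0139, -0.007 ,  0.0219]), 'gripper_force': 0.0, 'width': 0.08778106427106601} 0.019
scene slab_roller 0.84 [218.1 259.6] [ 0.774  -0.0155]
scene roller_mid 0.67 [214.6 246.8] [ 0.7665 -0.0215]
scene guide_mouth 0.93 [225.2 243.5] [ 0.7211 -0.0162]
scene guard_lip 0.73 [224.7 237.5] [ 0.7177 -0.0153]
scene rolling_board 0.84 [231.3 126.6] [ 0.2696 -0.2514]
scene rolling_board 0.67 [243.6 210.4] [ 0.5833 -0.0214]
scene board_lead 0.72 [225.5 243.4] [ 0.7242 -0.0119]
scene board_lead 0.71 [231.3 223.5] [ 0.6521 -0.031 ]
scene board_lead 0.63 [253.8 141. ] [ 0.3017 -0.1299]
scene board_trail 0.67 [217.6 117.1] [ 0.2601 -0.3207]
scene plaster_bat 0.65 [404.6 246.3] [0.4418 0.527 ]
scene plaster_bat 0.39 
[... 221 characters left out ...]
8.9] [ 0.805  -0.0072]
top roller_mid 0.64 [266.3 110.8] [ 0.7677 -0.0109]
top roller_mid 0.23 [268.2 131.6] [ 0.702  -0.0178]
top guide_mouth 0.71 [267.9 132.7] [ 0.7168 -0.0184]
top guard_lip 0.61 [265.  132.9] [ 0.7035 -0.0084]
top rolling_board 0.96 [333.7 280.7] [ 0.2502 -0.2303]
top rolling_board 0.66 [266.5 172.8] [ 0.5848 -0.0161]
top board_lead 0.7 [304.5 268.7] [ 0.286 -0.138]
top board_lead 0.56 [274.1 155.1] [ 0.6404 -0.0391]
top board_trail 0.88 [365.8 291.6] [ 0.2213 -0.3255]
top board_trail 0.68 [265.8 198.4] [ 0.5012 -0.015 ]
top plaster_bat 0.73 [ 99.1 213.9] [0.4433 0.5253]
top plaster_bat 0.54 [273.  153.8] [ 0.6527 -0.0369]
top water_pot 0.57 [114.  161.3] [0.6177 0.4877]
```

View pics/top0.png

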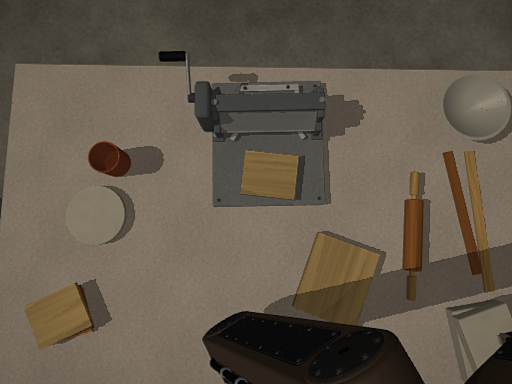

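View pics/scene0.png

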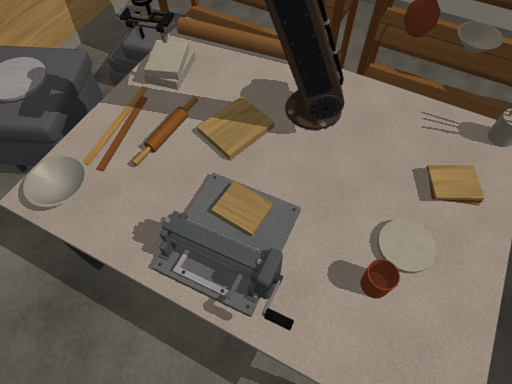

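Top view: the machine bed spans about (213,206)–(325,206) at its infeed edge. There are three candidate boards: one on the bed (270,174), a large one (337,280), and one at left (60,315). The one on the infeed bed fits the description; I'll confirm its size in an enlarged crop.

```bash
python3 - <<'E'
from h import *
np.set_printoptions(precision=4,suppress=True)
im=cv2.imread("pics/top0.png")
cv2.imwrite("pics/crop0.png",cv2.resize(im[70:220,190:345],None,fx=4,fy=4,interpolation=cv2.INTER_CUBIC)[:, :])
hsv=cv2.cvtColor(im,cv2.COLOR_BGR2HSV)
m=((hsv[...,0]>8)&(hsv[...,0]<28)&(hsv[...,1]>75)&(hsv[...,2]>60)).astype(np.uint8)
m[:140]=0;m[210:]=0;m[:,:225]=0;m[:,310:]=0
c=max(cv2.findContours(m,0,1)[0],key=cv2.contourArea)
r=cv2.minAreaRect(np.array([unproj("top",p[0],.05)[:2]*1000 for p in c],np.float32))
print("board rect mm",r,cv2.boxPoints(r), cv2.contourArea(c))
for p in [(213,206),(325.5,206),(323,82)]: print(p,unproj("top",p,.025))
E
```

```text
board rect mm ((575.97265625, -24.75415802001953), (171.24252319335938, 142.18898010253906), 84.75959777832031) [[ 497.3551 -103.5241]
 [ 638.9498 -116.5109]
 [ 654.5902   54.0158]
 [ 512.9955   67.0026]] 2335.0
(213, 206) [0.4747 0.1522 0.025 ]
(325.5, 206) [ 0.4819 -0.205   0.025 ]
(323, 82) [ 0.8912 -0.1971  0.025 ]
```

View pics/crop0.png

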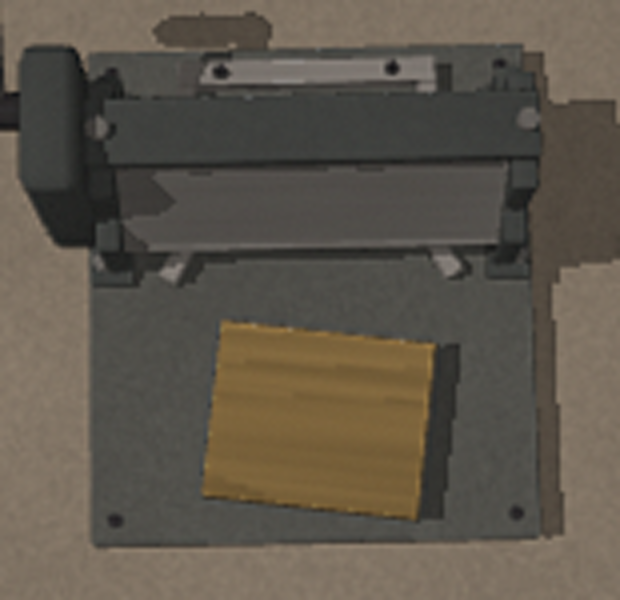

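The bed board measures 171 × 142 mm, which matches 170 × 140, so it is the one (the large board is far bigger; the left one is off the machine). The crop shows the bed corners at about (94,547), (538,537), (522,45) and (90,55), and the board skewed and to the right. Next I'll fit the machine pose.

```bash
cat >> h.py <<'E'
def M(x,y,z,p):  # machine mm -> world m
    c,s=np.cos(p[2]),np.sin(p[2]);x,y=x/1e3,y/1e3
    return np.array([p[0]+c*x-s*y,p[1]+s*x+c*y,z/1e3])
E
python3 - <<'E'
from h import *
from scipy.optimize import least_squares
np.set_printoptions(precision=4,suppress=True)
cr=lambda a,b:np.array([a/4+190-.4,b/4+70-.4])
T=[((-290,180,25),cr(94,547)),((-290,-180,25),cr(538,537)),((120,-180,25),cr(522,45)),((120,180,25),cr(90,55))]
f=lambda p,T:np.concatenate([proj("top",M(*a,p))-b for a,b in T])
for S in (T,T[:2]+T[2:3],):
  r=least_squares(f,[.77,-.02,0],args=(S,));print(r.x,np.round(r.fun.reshape(-1,2),1))
p=r=least_squares(f,[.77,-.02,0],args=(T,)).x
im=cv2.imread("pics/top0.png")
b=np.array([576.0,-24.75])/1e3
d=b-p[:2];c,s=np.cos(p[2]),np.sin(p[2])
print("board in machine",(c*d[0]+s*d[1])*1e3,(-s*d[0]+c*d[1])*1e3,"yaw",np.radians(84.76-90)-p[2])
for n,q in dict(roller=(0,0,91),mouth=(-50,0,25),lip=(-65,0,70)).items(): print(n,M(*q,p),proj("top",M(*q,p)),proj("scene",M(*q,p)))
for q in [(-290,180,25),(-290,-180,25),(120,-180,25),(83,105,41),(83,-105,41),(25,165,166),(25,-165,166),(-25,165,166),(-25,-165,166),(-80,107,39),(-80,-107,39)]:
  print(q,np.round((proj("top",M(*q,p))+.4-[190,70])*4),np.round(proj("scene",M(*q,p))))
E
```

```text
[ 0.7695 -0.0135  0.0388] [[-1.   0.2]
 [ 1.3  0.6]
 [ 0.4 -0.4]
 [-0.7 -0.6]]
[ 0.77   -0.0127  0.0396] [[-1.2  0.1]
 [ 1.1  0.4]
 [ 0.1 -0.6]]
board in machine -193.81306827362894 -3.6973193500293955 yaw -0.13029851524348604
roller [ 0.7695 -0.0135  0.091 ] [267.1718 110.2263] [216.2612 248.7067]
mouth [ 0.7196 -0.0155  0.025 ] [267.0179 131.843 ] [225.6212 243.2274]
lip [ 0.7046 -0.0161  0.07  ] [267.4656 132.6129] [226.546 234.089]
(-290, 180, 25) [ 90. 548.] [302. 206.]
(-290, -180, 25) [543. 539.] [213. 170.]
(120, -180, 25) [523.  43.] [152. 266.]
(83, 105, 41) [177.  87.] [235. 291.]
(83, -105, 41) [436.  81.] [177. 264.]
(25, 165, 166) [ 84. 100.] [260. 270.]
(25, -165, 166) [541.  90.] [162. 225.]
(-25, 165, 166) [ 84. 167.] [267. 254.]
(-25, -165, 166) [543. 157.] [171. 212.]
(-80, 107, 39) [177. 283.] [258. 247.]
(-80, -107, 39) [445. 278.] [202. 222.]
```

```bash
R='' ; python3 -m handwheel '[{"delta_pos":[0.47,0.96,0],"dr":[0,0,-0.5]},{"delta_pos":[0.47,0.96,0],"dr":[0,0,-0.5]},{"delta_pos":[0.47,0.96,0],"dr":[0,0,-0.5]},{"delta_pos":[0.47,0.96,0],"dr":[0,0,-0.5]},{"delta_pos":[0.47,0.96,0],"dr":[0,0,-0.5]},{"delta_pos":[0.47,0.96,0],"dr":[0,0,-0.5]},{"delta_pos":[0.47,0.96,0],"dr":[0,0,-0.5]},{"delta_pos":[0.47,0.96,0],"dr":[0,0,-0.5]},{"delta_pos":[0.47,0.96,0],"dr":[0,0,-0.5]},{"delta_pos":[0.47,0.96,0],"dr":[0,0,-0.5]}]' -1
python3 -m handwheel '[{"delta_pos":[0.47,0.96,0],"dr":[0,0,-0.5]},{"delta_pos":[0.47,0.96,0],"dr":[0,0,-0.5]},{"delta_pos":[0.47,0.96,0],"dr":[0,0,-0.5]},{"delta_pos":[0.47,0.96,0],"dr":[0,0,-0.5]},{"delta_pos":[0.47,0.96,0],"dr":[0,0,-0.5]},{"delta_pos":[0.47,0.96,0],"dr":[0,0,-0.5]},{"delta_pos":[0.47,0.96,0],"dr":[0,0,-0.5]},{"delta_pos":[0.47,0.96,0],"dr":[0,0,-0.5]},{"delta_pos":[0.47,0.96,0],"dr":[0,0,-0.5]},{"delta_pos":[0.47,0.96,0],"dr":[0,0,-0.5]}]'
python3 -m handwheel '[{"delta_pos":[0.47,0.96,0],"dr":[0,0,-0.5]},{"delta_pos":[0.47,0.96,0],"dr":[0,0,-0.5]},{"delta_pos":[0,0,0],"dr":[0,0,0]},{"delta_pos":[0,0,0],"dr":[0,0,0]}]'
python3 - <<'E'
from h import *
np.set_printoptions(precision=4,suppress=True)
s=get_state();print(s["eef_pos"],s["ee_rot"],s["q"])
c=calibration("wrist");E=np.array(c["extrinsics"]);print("cam",-E[:3,:3].T@E[:3,3],E[2,:3],c["fx"])
save("wrist","w1")
for q,z in dict(guide_mouth=.025,guard_lip=.07,board_lead=.0375,board_trail=.0375,rolling_board=.025).items():
  for m in mark_of("wrist",q)[:2]: print(q,round(m["conf"],2),np.round(m["location"]),unproj("wrist",m["location"],z))
E
```

```text
t: 2.1
eef_pos: [0.2958, -0.3679, 0.2458]
ee_rot: [-3.141, 0.001, -2.999]
force: [1.0, -0.0, 0.7]
width: 0.0877
gripper_force: 0.0
t: 3.1
eef_pos: [0.4368, -0.0797, 0.2459]
ee_rot: [3.141, 0.001, -3.085]
force: [-0.1, -0.3, -0.2]
width: 0.0877
gripper_force: 0.0
t: 3.5
eef_pos: [0.4646, -0.0229, 0.2455]
ee_rot: [-3.142, -0.0, -3.101]
force: [-0.9, -0.5, -1.3]
width: 0.0877
gripper_force: 0.0
[ 0.4646 -0.0229  0.2455] [-3.1415 -0.0003 -3.1013] [ 0.3756  0.0063 -0.4299 -0.0001 -1.1349 -1.906 ]
cam [ 0.3902 -0.0265  0.3849] [ 0.2785  0.0118 -0.9604] 296.8165778569978
board_lead 0.84 [243. 301.] [ 0.648  -0.0338  0.0375]
board_lead 0.62 [153.   2.] [ 0.2923 -0.1363  0.0375]
board_trail 0.96 [252. 205.] [ 0.5095 -0.0263  0.0375]
rolling_board 0.68 [249. 252.] [ 0.5794 -0.0286  0.025 ]
```

View pics/w1.png

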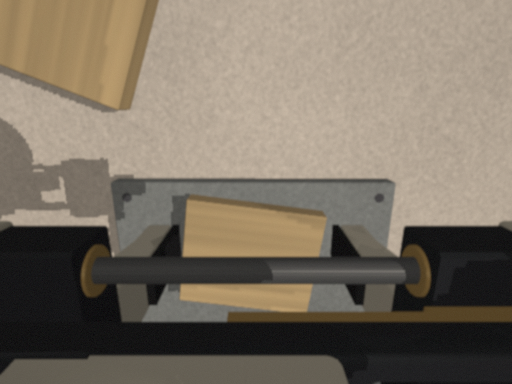

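The wrist view shows the bed's infeed corners at about (116,182) and (393,182), and the board's rear corners at about (189,197) and (325,213). I'll use these to refine.

```bash
python3 - <<'E'
from h import *
np.set_printoptions(precision=4,suppress=True)
im=cv2.imread("pics/w1.png");g=cv2.GaussianBlur(cv2.cvtColor(im,6),(3,3),0).astype(float)
# bed near edge: strongest dark-going vertical gradient rows 170..195
xs=np.r_[130:385:3];gr=g[2:]-g[:-2]
print("edge rows",[int(168+np.argmin(gr[167:197,x])) for x in xs[::6]])
r=np.array([168+np.argmin(gr[167:197,x]) for x in xs]);k=np.polyfit(xs,r,1);print(k,np.polyval(k,[116,393]))
gx=g[:,2:]-g[:,:-2]
for row in (188,200,215):
  print(row,"L",101+np.argmin(gx[row,100:135]),"R",376+np.argmax(gx[row,375:410]))
a,b=[unproj("wrist",(c,np.polyval(k,c)),.025) for c in (130,380)];print("edge yaw",np.arctan2(-(b-a)[0],(b-a)[1]),a,b)
for row in(188,200,215):
  L=unproj("wrist",(101+np.argmin(gx[row,100:135]),row),.025);R=unproj("wrist",(376+np.argmax(gx[row,375:410]),row),.025);print(L,R,(L+R)/2,np.linalg.norm(L-R))
for p in((189,197),(325,213),(181,300),(308,311)):print(p,unproj("wrist",p,.05))
E
```

```text
edge rows [174, 178, 178, 178, 178, 178, 178, 178, 178, 178, 178, 178, 178, 178, 178]
[  0.0011 177.6728] [177.7997 178.1029]
188 L 111 R 395
200 L 113 R 393
215 L 114 R 391
edge yaw 0.03687475860807989 [ 0.4834 -0.1802  0.025 ] [0.4719 0.1315 0.025 ]
[ 0.4975 -0.2051  0.025 ] [0.4839 0.1524 0.025 ] [ 0.4907 -0.0264  0.025 ] 0.3577538222663939
[ 0.5134 -0.2041  0.025 ] [0.4998 0.1525 0.025 ] [ 0.5066 -0.0258  0.025 ] 0.3569005057940502
[ 0.5338 -0.2048  0.025 ] [0.5202 0.1534 0.025 ] [ 0.527  -0.0257  0.025 ] 0.35839173338431995
(189, 197) [ 0.4976 -0.1017  0.05  ]
(325, 213) [0.5116 0.0611 0.05  ]
(181, 300) [ 0.6403 -0.1157  0.05  ]
(308, 311) [0.651  0.0528 0.05  ]
```

```bash
python3 -m handwheel '[{"delta_pos":[0,-0.1,-0.9],"dr":[0,0,0]},{"delta_pos":[0,0,-0.9],"dr":[0,0,0]},{"delta_pos":[0,0,-0.9],"dr":[0,0,0]},{"delta_pos":[0,0,-0.9],"dr":[0,0,0]},{"delta_pos":[0,0,-0.9],"dr":[0,0,0]},{"delta_pos":[0,0,-0.9],"dr":[0,0,0]},{"delta_pos":[0,0,-0.9],"dr":[0,0,0]},{"delta_pos":[0,0,0],"dr":[0,0,0]},{"delta_pos":[0,0,0],"dr":[0,0,0]}]'
python3 -m handwheel '[{"delta_pos":[0.2,0.008,0],"dr":[0,0,0]},{"delta_pos":[0.2,0.008,0],"dr":[0,0,0]},{"delta_pos":[0.2,0.008,0],"dr":[0,0,0]},{"delta_pos":[0.2,0.008,0],"dr":[0,0,0]},{"delta_pos":[0.2,0.008,0],"dr":[0,0,0]},{"delta_pos":[0.2,0.008,0],"dr":[0,0,0]},{"delta_pos":[0.2,0.008,0],"dr":[0,0,0]},{"delta_pos":[0.2,0.008,0],"dr":[0,0,0]},{"delta_pos":[0.2,0.008,0],"dr":[0,0,0]},{"delta_pos":[0.2,0.008,0],"dr":[0,0,0]}]'
python3 - <<'E'
from h import *
np.set_printoptions(precision=4,suppress=True)
print(get_state()["q"])
a=save("top","t2");b=save("wrist","w2")
cv2.imwrite("pics/tw2.png",np.hstack([cv2.resize(a[70:220,190:345],(397,384),interpolation=2),cv2.resize(b,(403,384))])[:,:,::-1])
for cam in("top","wrist"):
 for q in("board_lead","board_trail"):
  for m in mark_of(cam,q)[:2]: print(cam,q,round(m["conf"],2),np.round(m["location"]),unproj(cam,m["location"],.0375))
E
```

```text
t: 4.7
eef_pos: [0.4646, -0.0269, 0.0569]
ee_rot: [-3.141, -0.001, -3.103]
force: [0.3, 0.2, 0.9]
width: 0.0873
gripper_force: 0.0
t: 5.7
eef_pos: [0.5231, -0.0248, 0.0561]
ee_rot: [-3.141, -0.004, -3.103]
force: [-6.1, -0.4, 5.2]
width: 0.0876
gripper_force: 3.2
[ 0.3274  0.3212 -0.5489 -0.0006 -0.7046 -1.8596]
top board_lead 0.53 [267. 142.] [ 0.6827 -0.0167  0.0375]
top board_trail 0.57 [365. 292.] [ 0.2215 -0.324   0.0375]
wrist board_trail 0.96 [262. 258.] [ 0.5376 -0.02    0.0375]
```

View pics/tw2.png

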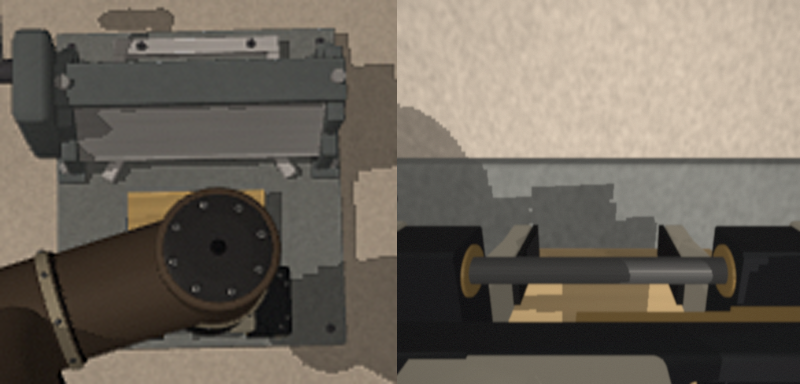

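The board is now square against both fingers: its front corners in the top crop are at (127,192) and (264,190), with the flare tips at (105,178) and (298,175). Checking the lateral offset before it enters the guides.

```bash
python3 - <<'E'
from h import *
np.set_printoptions(precision=1,suppress=True)
im=cv2.imread("pics/t2.png");hsv=cv2.cvtColor(im,cv2.COLOR_BGR2HSV)
m=((hsv[...,0]>8)&(hsv[...,0]<28)&(hsv[...,1]>75)&(hsv[...,2]>60))
p=(.7687,-.0148,.038);c,s=np.cos(p[2]),np.sin(p[2])
def mach(w): d=(w[:2]-p[:2])*1e3;return np.array([c*d[0]+s*d[1],-s*d[0]+c*d[1]])
for r in(146,148,150,152,154):
  x=np.where(m[r,225:310])[0]+225
  if len(x): print(r,x.min(),x.max(),mach(unproj("top",(x.min()-.5,r),.05)),mach(unproj("top",(x.max()+.5,r),.05)))
for x in(243,255,265,275,288):
  r=np.where(m[135:165,x])[0]+135
  if len(r):print(x,mach(unproj("top",(x,r.min()-.5),.05)))
E
```

```text
146 240 293 [-100.3   90.1] [-103.6  -80.9]
148 240 293 [-106.8   90.1] [-110.1  -80.7]
150 240 293 [-113.2   90.2] [-116.5  -80.5]
152 240 292 [-119.7   90.3] [-122.9  -77.1]
154 240 293 [-126.1   90.4] [-129.4  -80.1]
243 [-95.7  78.9]
255 [-96.4  40.9]
265 [-97.    9.2]
275 [-94.4 -22.5]
288 [-95.2 -63.7]
```

```bash
python3 -m handwheel '[{"delta_pos":[-0.4,-0.016,0],"dr":[0,0,0]},{"delta_pos":[-0.4,-0.016,0],"dr":[0,0,0]},{"delta_pos":[0,0,0],"dr":[0.27,-7.2,0]},{"delta_pos":[0,0,0],"dr":[0.27,-7.2,0]},{"delta_pos":[0,0,0],"dr":[0.27,-7.2,0]},{"delta_pos":[0,0,0],"dr":[0.27,-7.2,0]},{"delta_pos":[0,0,-0.12],"dr":[0.27,-7.2,0]},{"delta_pos":[0,0,0],"dr":[0,0,0]},{"delta_pos":[0,0,0],"dr":[0,0,0]}]'
python3 - <<'E'
from h import *
from scipy.spatial.transform import Rotation as Ro
s=get_state();R=Ro.from_euler("xyz",s["ee_rot"]).as_matrix();print(s["q"].round(3));print(R.round(3))
save("scene","s3")
t=s["eef_pos"]
for sy in(-1,1): print("front corner",t+R@[-.0095,.054*sy,.019],"back",t+R@[.0095,.054*sy,.019])
E
```

```text
t: 6.9
eef_pos: [0.5592, -0.0274, 0.1239]
ee_rot: [3.073, 0.459, -3.103]
force: [-1.4, -0.5, -0.6]
width: 0.0875
gripper_force: 0.0
[ 0.197  0.088 -1.017  0.786 -0.003 -2.499]
[[-0.896 -0.069  0.439]
 [-0.035  0.996  0.086]
 [-0.443  0.061 -0.894]]
front corner [ 0.57974839 -0.0792459   0.10778971] back [ 0.56273175 -0.07990663  0.09936371]
front corner [0.57228713 0.02829153 0.1144253 ] back [0.55527049 0.02763079 0.1059993 ]
```

View pics/s3.png

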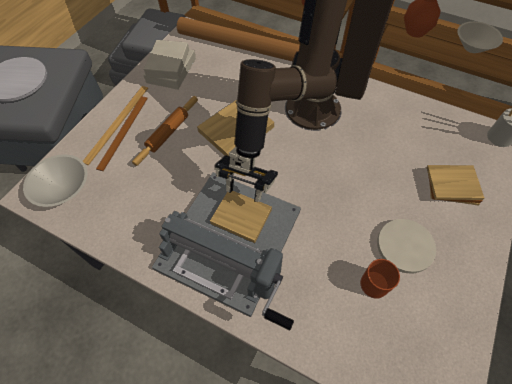

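The lean is out of reach this close in: the arm settled higher, clear above the board, which is still square on the bed at about (241,215). So I'll return to vertical, push upright to mid-way, and lean further out where the arm has room.

```bash
cat >> h.py <<'E'
from scipy.spatial.transform import Rotation as Ro
P=(.7687,-.0148,.038)
def mach(w,p=P):
    d=(np.array(w[:2])-p[:2])*1e3;c,s=np.cos(p[2]),np.sin(p[2]);return np.array([c*d[0]+s*d[1],-s*d[0]+c*d[1]])
def turn(lean):  # rotation vector (deg) from here to lean (deg)
    T=Ro.from_euler("z",P[2])*Ro.from_euler("y",-lean,degrees=True)*Ro.from_matrix(np.diag([-1.,1,-1]))
    return np.degrees((T*Ro.from_euler("xyz",get_state()["ee_rot"]).inv()).as_rotvec())
def rep():
    s=get_state();R=Ro.from_euler("xyz",s["ee_rot"]).as_matrix();t=s["eef_pos"]
    print("q",s["q"].round(2),"F",np.round(s["force"],1),"lean",np.degrees(np.arctan2(R[0,2],-R[2,2])).round(1))
    for y in(-.054,.054):
        a=t+R@[-.0095,y,.019];b=t+R@[.0095,y,.019];print("front corner mm",mach(a).round(1),(a[2]*1e3).round(1),"back z",(b[2]*1e3).round(1))
E
python3 -c "
from h import *
print(turn(0),mach(get_state()['eef_pos']))"
```

```text
[-4.88274256 26.09723441 -0.92186254] [-210.02511761   -4.58364392]
```

```bash
python3 -m handwheel '[{"delta_pos":[0,0,0.2],"dr":[-1.22,6.5,-0.23]},{"delta_pos":[0,0,0.2],"dr":[-1.22,6.5,-0.23]},{"delta_pos":[0,0,0.2],"dr":[-1.22,6.5,-0.23]},{"delta_pos":[0,0,0.2],"dr":[-1.22,6.5,-0.23]},{"delta_pos":[-1,0.04,0],"dr":[0,0,0]},{"delta_pos":[-1,0.04,0],"dr":[0,0,0]},{"delta_pos":[0,0,0],"dr":[0,0,0]},{"delta_pos":[0,0,0],"dr":[0,0,0]}]'
python3 - <<'E'
from h import *
rep();print(turn(0),get_state()["eef_pos"],mach(get_state()["eef_pos"]))
save("wrist","w4")
for q in("board_lead","board_trail"):
  for m in mark_of("wrist",q)[:2]: print(q,round(m["conf"],2),mach(unproj("wrist",m["location"],.0375)))
E
```

```text
t: 7.75
eef_pos: [0.5172, -0.0593, 0.1503]
ee_rot: [-3.093, 0.161, -3.105]
force: [-0.2, -0.9, 0.2]
width: 0.0879
gripper_force: 0.0
q [ 0.33  0.1  -0.64  0.15 -0.69 -1.97] F [-0.2 -0.9  0.2] lean 9.3
front corner mm [-241.1  -89.8] 135.7 back z 132.7
front corner mm [-240.1   18. ] 130.5 back z 127.5
[2.44392132 9.30254609 0.29517285] [ 0.51717943 -0.05934835  0.15034044] [-253.03142589  -34.96070827]
board_lead 0.79 [-91.57870439   5.29511723]
board_trail 0.81 [-231.83082157    4.16490054]
```

```bash
python3 -m handwheel '[{"delta_pos":[-0.33,0.64,0],"dr":[1.22,4.65,0.15]},{"delta_pos":[-0.33,0.64,0],"dr":[1.22,4.65,0.15]},{"delta_pos":[0,0,0],"dr":[0,0,0]},{"delta_pos":[0,0,0],"dr":[0,0,0]}]'
python3 -c "
from h import *
rep();print(turn(0),get_state()['eef_pos'],mach(get_state()['eef_pos']))"
```

```text
t: 8.3
eef_pos: [0.4993, -0.0217, 0.1505]
ee_rot: [-3.14, 0.002, -3.104]
force: [-0.6, 0.2, -0.3]
width: 0.0873
gripper_force: 0.0
q [ 0.35  0.16 -0.5   0.   -0.91 -1.89] F [-0.6  0.2 -0.3] lean 0.1
front corner mm [-260.   -50.7] 131.6 back z 131.6
front corner mm [-259.9   57.3] 131.4 back z 131.4
[0.08785619 0.10102862 0.04910064] [ 0.49928482 -0.0216525   0.1504955 ] [-269.48101493    3.38776138]
```

```bash
python3 -m handwheel '[{"delta_pos":[0,0,-0.8],"dr":[0,0,0]},{"delta_pos":[0,0,-0.8],"dr":[0,0,0]},{"delta_pos":[0,0,-0.8],"dr":[0,0,0]},{"delta_pos":[0,0,-0.8],"dr":[0,0,0]},{"delta_pos":[0.3,0.012,0],"dr":[0,0,0]},{"delta_pos":[0.3,0.012,0],"dr":[0,0,0]},{"delta_pos":[0.3,-0.05,0],"dr":[0,0,0]},{"delta_pos":[0.3,-0.05,0],"dr":[0,0,0]},{"delta_pos":[0.3,-0.03,0],"dr":[0,0,0]},{"delta_pos":[0.3,-0.01,0],"dr":[0,0,0]}]'
python3 -m handwheel '[{"delta_pos":[0.3,0.012,0],"dr":[0,0,0]},{"delta_pos":[0.3,0.012,0],"dr":[0,0,0]},{"delta_pos":[0.3,0.012,0],"dr":[0,0,0]},{"delta_pos":[0.3,0.012,0],"dr":[0,0,0]},{"delta_pos":[0.3,0.012,0],"dr":[0,0,0]},{"delta_pos":[0.3,0.012,0],"dr":[0,0,0]}]'
python3 -c "
from h import *
rep()"
```

```text
t: 9.3
eef_pos: [0.5521, -0.0258, 0.0559]
ee_rot: [-3.14, -0.001, -3.105]
force: [-7.4, 0.7, 5.3]
width: 0.0876
gripper_force: 3.7
t: 9.9
eef_pos: [0.6064, -0.0236, 0.0559]
ee_rot: [-3.14, -0.0, -3.105]
force: [-5.5, -0.3, 3.7]
width: 0.0876
gripper_force: 2.9
q [ 0.28  0.43 -0.36  0.   -0.78 -1.82] F [-5.5 -0.3  3.7] lean -0.0
front corner mm [-153.1  -56.7] 37.0 back z 37.0
front corner mm [-152.9   51.3] 36.9 back z 36.9
```

```bash
python3 -m handwheel '[{"delta_pos":[0.3,0.012,0],"dr":[0,0,0]},{"delta_pos":[0.3,0.012,0],"dr":[0,0,0]},{"delta_pos":[0.3,0.012,0],"dr":[0,0,0]},{"delta_pos":[0.3,0.012,0],"dr":[0,0,0]},{"delta_pos":[0.3,0.012,0],"dr":[0,0,0]},{"delta_pos":[0,0,0],"dr":[0,0,0]}]'
python3 -m handwheel '[{"delta_pos":[-0.4,-0.016,0],"dr":[0,0,0]},{"delta_pos":[-0.4,-0.016,0],"dr":[0,0,0]},{"delta_pos":[0,0,0],"dr":[0.17,-4.5,0]},{"delta_pos":[0,0,0],"dr":[0.17,-4.5,0]},{"delta_pos":[0,0,0],"dr":[0.17,-4.5,0]},{"delta_pos":[0,0,0],"dr":[0,0,0]}]'
python3 -c "
from h import *
rep();print(turn(27))"
```

```text
t: 10.5
eef_pos: [0.6533, -0.0215, 0.0559]
ee_rot: [-3.14, 0.003, -3.105]
force: [-0.3, 0.8, -0.0]
width: 0.0877
gripper_force: 0.0
t: 11.1
eef_pos: [0.6232, -0.0229, 0.0546]
ee_rot: [-3.141, 0.236, -3.104]
force: [-0.5, -0.3, -0.4]
width: 0.0877
gripper_force: 0.0
q [ 0.31  0.36 -0.59  0.17 -0.4  -1.99] F [-0.5 -0.3 -0.4] lean 13.5
front corner mm [-132.1  -56.6] 38.4 back z 33.9
front corner mm [-132.    51.4] 38.3 back z 33.8
[  0.56034626 -13.4725364    0.06069216]
```

```bash
python3 -m handwheel '[{"delta_pos":[0.3,0.012,0],"dr":[0,0,0]},{"delta_pos":[0.3,0.012,0],"dr":[0.1,-2.5,0]},{"delta_pos":[0.3,0.012,0],"dr":[0.1,-2.5,0]},{"delta_pos":[0.3,0.012,0],"dr":[0.1,-2.5,0]},{"delta_pos":[0,0,0],"dr":[0,0,0]},{"delta_pos":[0,0,0],"dr":[0,0,0]}]'
python3 -c "
from h import *
rep();print(turn(27),get_state()['eef_pos'])"
```

```text
t: 11.7
eef_pos: [0.6652, -0.0297, 0.0594]
ee_rot: [-3.13, 0.352, -3.107]
force: [0.6, -0.2, -0.2]
width: 0.0875
gripper_force: 0.0
q [ 0.25  0.36 -0.73  0.57 -0.16 -2.34] F [ 0.6 -0.2 -0.2] lean 20.2
front corner mm [-89.  -65.2] 45.5 back z 38.9
front corner mm [-88.1  42.8] 44.3 back z 37.7
[ 0.85434395 -6.78556693  0.46984476] [ 0.66517738 -0.02970066  0.05943767]
```

```bash
python3 -m handwheel '[{"delta_pos":[0,0.09,-0.1],"dr":[0.15,-0.6,0.15]},{"delta_pos":[0,0.09,-0.1],"dr":[0.15,-0.6,0.15]},{"delta_pos":[0,0.09,-0.1],"dr":[0.15,-0.6,0.15]},{"delta_pos":[0,0,0],"dr":[0,0,0]},{"delta_pos":[0,0,0],"dr":[0,0,0]}]'
python3 - <<'E'
from h import *
rep();print(turn(22),get_state()['eef_pos'])
a=save("scene","s5");b=save("wrist","w5")
cv2.imwrite("pics/sw5.png",np.hstack([cv2.resize(a[150:330,120:320],(420,378),interpolation=2),cv2.resize(b,(380,378))])[:,:,::-1])
E
```

```text
t: 12.2
eef_pos: [0.6685, -0.023, 0.0578]
ee_rot: [3.136, 0.369, -3.102]
force: [-1.2, -0.5, -0.2]
width: 0.0877
gripper_force: 0.4
q [ 0.21  0.36 -0.78  0.72 -0.09 -2.45] F [-1.2 -0.5 -0.2] lean 21.1
front corner mm [-84.5 -58.3] 43.2 back z 36.3
front corner mm [-84.9  49.7] 43.8 back z 37.0
[-0.28880464 -0.88246339 -0.22823801] [ 0.66852827 -0.02300741  0.05779436]
```

View pics/sw5.png

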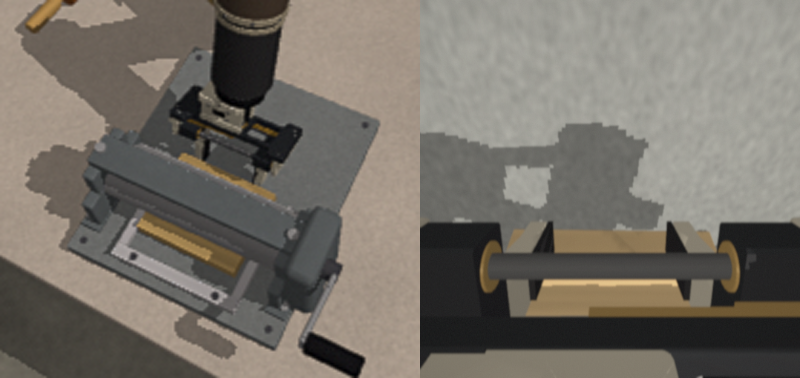

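The picture shows the board between the guides with its front edge just short of the stop bar. The wrist is near its limit, so I'll take a slightly smaller lean and a lower tip.

```bash
python3 -m handwheel '[{"delta_pos":[0,0,0],"dr":[-0.2,0.9,-0.1]},{"delta_pos":[0,0,0],"dr":[-0.2,0.9,-0.1]},{"delta_pos":[0,0,-0.1],"dr":[0,0,0]},{"delta_pos":[0,0,-0.1],"dr":[0,0,0]},{"delta_pos":[0,0,0],"dr":[0,0,0]},{"delta_pos":[0,0,0],"dr":[0,0,0]}]'
python3 -c "
from h import *
rep();print(turn(20),get_state()['eef_pos'])"
```

```text
t: 12.9
eef_pos: [0.6692, -0.0261, 0.0523]
ee_rot: [-3.137, 0.343, -3.102]
force: [-0.6, 0.6, 0.5]
width: 0.0877
gripper_force: 0.0
q [ 0.27  0.38 -0.68  0.44 -0.19 -2.22] F [-0.6  0.6  0.5] lean 19.6
front corner mm [-84.5 -61.6] 37.8 back z 31.4
front corner mm [-84.5  46.4] 37.3 back z 31.0
[ 0.25241532 -0.34185826 -0.02721703] [ 0.66922234 -0.02610416  0.05227098]
```

```bash
python3 -m handwheel '[{"delta_pos":[0.15,0.04,-0.02],"dr":[0,0,0]},{"delta_pos":[0.15,0.04,-0.02],"dr":[0.02,-0.5,0]},{"delta_pos":[0.15,0.04,0],"dr":[0.02,-0.5,0]},{"delta_pos":[0.1,0.01,0],"dr":[0.02,-0.5,0]},{"delta_pos":[0,0,0],"dr":[0,0,0]},{"delta_pos":[0,0,0],"dr":[0,0,0]}]'
python3 -c "
from h import *
rep();print(turn(22),get_state()['eef_pos'])"
```

```text
t: 13.5
eef_pos: [0.6865, -0.0229, 0.0523]
ee_rot: [-3.139, 0.366, -3.102]
force: [-1.8, -0.7, -1.4]
width: 0.0875
gripper_force: 0.9
q [ 0.21  0.39 -0.75  0.75 -0.09 -2.47] F [-1.8 -0.7 -1.4] lean 21.0
front corner mm [-66.8 -59. ] 38.1 back z 31.3
front corner mm [-66.8  49. ] 37.9 back z 31.1
[ 0.1902319  -1.00459588 -0.00974254] [ 0.68649001 -0.02285969  0.05233738]
```

```bash
python3 -m handwheel '[{"delta_pos":[0.08,0.003,-0.01],"dr":[0,0.2,0]},{"delta_pos":[0.08,0.003,-0.01],"dr":[0,0.2,0]},{"delta_pos":[0.08,0.003,0],"dr":[0,0,0]},{"delta_pos":[0,0,0],"dr":[0,0,0]}]'
python3 -c "
from h import *
rep();print(turn(20),get_state()['eef_pos'])"
```

```text
t: 13.9
eef_pos: [0.6948, -0.021, 0.0522]
ee_rot: [-3.14, 0.361, -3.101]
force: [-0.9, 0.7, -0.1]
width: 0.0875
gripper_force: 0.3
q [ 0.26  0.41 -0.65  0.46 -0.18 -2.24] F [-0.9  0.7 -0.1] lean 20.7
front corner mm [-58.4 -57.4] 37.9 back z 31.2
front corner mm [-58.6  50.6] 37.7 back z 31.0
[ 0.06384072  0.67958511 -0.09572018] [ 0.69477479 -0.02102241  0.05221452]
```

```bash
for i in 1 ; do python3 -m handwheel '[{"delta_pos":[0.05,0.002,0],"dr":[0,0,0]},{"delta_pos":[0.03,0.001,0],"dr":[0,0,0]},{"delta_pos":[0,0,0],"dr":[0,0,0]}]'; done
python3 - <<'E'
from h import *
rep()
a=save("scene","s6")
cv2.imwrite("pics/s6c.png",cv2.resize(a[180:320,140:300],None,fx=4,fy=4,interpolation=2)[:,:,::-1])
E
```

```text
t: 14.2
eef_pos: [0.6964, -0.0217, 0.0522]
ee_rot: [-3.14, 0.36, -3.102]
force: [-3.5, 0.8, 1.8]
width: 0.088
gripper_force: 1.6
q [ 0.26  0.41 -0.64  0.45 -0.18 -2.22] F [-3.5  0.8  1.8] lean 20.6
front corner mm [-56.8 -58.2] 37.8 back z 31.1
front corner mm [-57.   49.8] 37.6 back z 30.9
```

View pics/s6c.png

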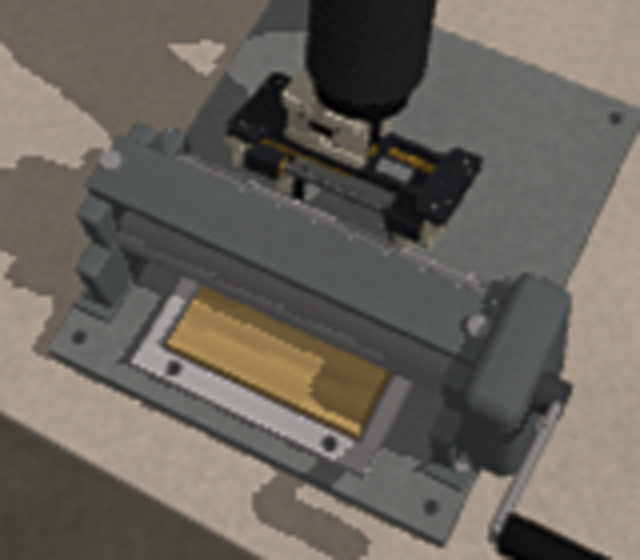

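The board's front edge runs along the stop bar, from about (165,345) to (360,435), and it sits square between the strips. I'll press gently until the stop shows as a rise in force.

```bash
python3 -m handwheel '[{"delta_pos":[0.05,0.002,0],"dr":[0,0,0]},{"delta_pos":[0.03,0.001,0],"dr":[0,0,0]},{"delta_pos":[0,0,0],"dr":[0,0,0]}]'
python3 -c "
from h import *
rep()"
```

```text
t: 14.55
eef_pos: [0.6989, -0.0218, 0.0521]
ee_rot: [-3.139, 0.36, -3.102]
force: [-3.5, -1.0, 1.8]
width: 0.0875
gripper_force: 1.9
q [ 0.26  0.42 -0.63  0.44 -0.19 -2.21] F [-3.5 -1.   1.8] lean 20.6
front corner mm [-54.4 -58.4] 37.8 back z 31.1
front corner mm [-54.5  49.6] 37.6 back z 30.9
```

```bash
python3 -m handwheel '[{"delta_pos":[0.05,0.002,0],"dr":[0,0,0]},{"delta_pos":[0,0,0],"dr":[0,0,0]}]'; python3 -m handwheel '[{"delta_pos":[0.05,0.002,0],"dr":[0,0,0]},{"delta_pos":[0,0,0],"dr":[0,0,0]}]'
python3 -c "
from h import *
rep()"
```

```text
t: 14.75
eef_pos: [0.6999, -0.0219, 0.0521]
ee_rot: [-3.139, 0.359, -3.102]
force: [-6.8, -0.4, 3.7]
width: 0.0878
gripper_force: 3.3
t: 14.95
eef_pos: [0.7001, -0.0219, 0.052]
ee_rot: [-3.139, 0.358, -3.102]
force: [-15.7, 2.5, 11.7]
width: 0.0879
gripper_force: 7.7
q [ 0.26  0.42 -0.62  0.42 -0.2  -2.2 ] F [-15.7   2.5  11.7] lean 20.5
front corner mm [-53.3 -58.6] 37.6 back z 31.0
front corner mm [-53.3  49.4] 37.3 back z 30.7
```

The force is climbing (15.7 N) with no further motion, and the upward component comes from the board rather than the lip. The board is against the stop, so I'll back off and check.

```bash
python3 -m handwheel '[{"delta_pos":[-0.2,-0.008,0],"dr":[0,0,0]},{"delta_pos":[-0.3,-0.012,0],"dr":[0,0.5,0]},{"delta_pos":[-0.3,-0.012,0.05],"dr":[-0.1,3,0]},{"delta_pos":[-0.3,-0.012,0.05],"dr":[-0.15,4,0]},{"delta_pos":[-0.4,-0.016,0.1],"dr":[-0.15,4,0]},{"delta_pos":[-0.4,-0.016,0.3],"dr":[-0.15,4,0]},{"delta_pos":[-0.6,-0.02,0.6],"dr":[-0.1,3,0]},{"delta_pos":[-0.6,-0.02,0.9],"dr":[0,1,0]},{"delta_pos":[-0.6,0,1],"dr":[0,0,0]},{"delta_pos":[-0.6,0,1],"dr":[0,0,0]}]'
python3 -m handwheel '[{"delta_pos":[0,0,0.6],"dr":[0,0,0]},{"delta_pos":[0,0,0],"dr":[0,0,0]},{"delta_pos":[0,0,0],"dr":[0,0,0]}]'
python3 - <<'E'
from h import *
rep()
a=save("scene","s7");b=save("top","t7")
up=lambda i:cv2.resize(i,(400,400),interpolation=2)
cv2.imwrite("pics/st7.png",np.hstack([up(a[200:300,150:250]),up(b[75:145,230:300])])[:,:,::-1])
for cam in("scene","top"):
 for q in("board_lead","board_trail","rolling_board"):
  for m in mark_of(cam,q)[:3]: print(cam,q,round(m["conf"],2),np.round(m["location"]),mach(unproj(cam,m["location"],.025 if q[0]=="r" else .0375)).round(1))
E
```

```text
t: 15.95
eef_pos: [0.5733, -0.0249, 0.1733]
ee_rot: [3.141, 0.021, -3.102]
force: [0.3, 1.1, -0.4]
width: 0.0876
gripper_force: 0.0
t: 16.25
eef_pos: [0.5737, -0.0247, 0.1907]
ee_rot: [3.141, 0.022, -3.102]
force: [-0.7, 0.1, -0.6]
width: 0.0875
gripper_force: 0.0
q [ 0.3   0.22 -0.31  0.01 -1.01 -1.84] F [-0.7  0.1 -0.6] lean 1.3
front corner mm [-185.2  -56.5] 171.9 back z 171.5
front corner mm [-185.4   51.5] 172.0 back z 171.6
scene board_lead 0.64 [255. 139.] [-483.1  -99.6]
scene board_lead 0.56 [203. 282.] [98.2  1.3]
scene board_trail 0.68 [221. 116.] [-531.6 -277.7]
scene rolling_board 0.85 [216. 264.] [29.2  6.7]
top board_lead 0.59 [268.  88.] [93.4 -3.4]
top board_trail 0.57 [367. 291.] [-556.  -294.7]
top board_trail 0.31 [264. 123.] [-22.2  11.3]
top rolling_board 0.8 [337. 281.] [-528.3 -205.4]
```

View pics/st7.png

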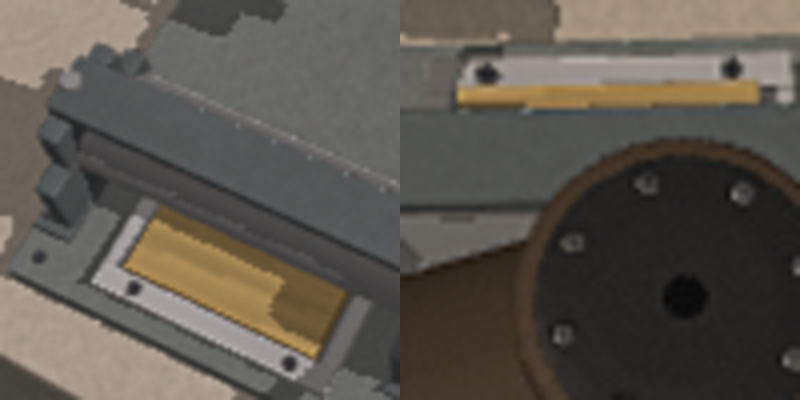

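Both views show the board's front edge flush along the full length of the stop bar, square between the strips, with the gripper well clear. Handing in.

```bash
python3 -c "
from station import job_done
print(job_done())"
```

```text
the job is handed in; nothing more can be done
None
```

The rolling board is fully home: squared up, pushed in between the guide strips and flush against the stop bar, then released with the gripper clear. I kept the arm clear of the other things on the bench, and the job was handed in at about 16 s of the 58 s allowed.

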